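Level the marking-out plate with a wedge

TASK

The steel marking-out plate stands on two pedestals and its third corner hangs low, so the bubble of the level on it is off to one side. Take the long slim wooden wedge (not the short stubby one, nor the flat strip that has no taper) and push it along the bench, thin end first, under that low corner until the whole bubble stands between the two black lines. Leave the wedge lying flat on the bench there, carrying the corner.

Things in the scene. Friction and masses are not known exactly. Their poses are not given: they have to be found in the camera images.
- wedge_mid (a point): Long slim wooden wedge, loose, flat on the bench: 150 mm long (x), 36 wide (y), its top sloping from 3 mm thick at the thin end (+x) to 30 at the thick end (-x). This point: mid-length, mid-width, 8 mm above its underside; z up. Grasp across its width, 50 mm towards the thick end. Beside it lie a stubby wedge (70 long, 16 to 42 thick) and a flat strip (110 long, 16 thick), not wanted.
- low_corner (a point): Lowest point of the round foot (34 mm wide) under the plate's low corner, at first 6 to 13 mm above the bench (z = 0); the corner juts 16 mm past it. x: from here along the diagonal to the far corner, the way to push; y across; z up, tilting with the plate. To be level it rises 8.7 mm: 65 to 100 mm of wedge past this point. The foot bears down with about 5 N and drops if not carried.
- plate_mid (a point): Middle of the underside of the plate, a 200 mm square of steel 12 mm thick, 125 mm from the low corner's foot; axes as there. It pivots on pedestals 30 mm beyond (x), 85 mm to either side; low, it sits on two rests 50 mm short of here, 65 mm to either side, with clear space between. The level on top lies along x, centred here: 200 mm long, 34 wide, its top 34 mm above this point.
- bubble (a joint): Offset (m) of the pale 16 mm bubble in the 76 mm green vial in the middle of the level's top: 0 centred, + towards the far corner (wedged corner too low), - towards the wedged corner (too high). About +0.025 at the start. Inner edges of the black lines: 15 mm either side, so within 7 mm the bubble is between them. Once the wedge carries the foot, 1 mm of bubble takes 1.9 mm of wedge.
There are look-alikes about, which are no part of the job. What is shaped like the part that bears wedge_mid but green, purple or red is not meant.

How it is judged:
By the outcome, as a careful person would: the job done as asked, in the order asked, and still so for the second after the job is handed in, with the robot touching nothing.
It also fails if it takes over 42 s, if anything falls off the work surface, if the arm or the gripper's body presses on something with over 40 N, if the wrist force passes 120 N, or if a joint passes its speed limit or range.

ROBOT

A 6-joint arm with a two-finger parallel gripper is mounted at the origin on the work surface. World frame = base frame: x ahead of the robot, y to its left, z up, the work surface at z = 0. Lengths are in m, angles in degrees, forces in N, time in s.
With the tool pointing down it reaches from about 0.275 to 0.875 m from the base axis. Payload 12.5 kg.
Tool frame: the origin (TCP) lies at the very end of the fingers, on their centre line; the grasp point (between the pads) lies 19 mm behind it; z points along the fingers, y is the line along which they close (so a half turn about z gives the same grasp; the last joint's range is limited). The gripper opens to 85 mm and grips with 20 to 120 N. Pads are 22 mm wide; open, the fingers measure 114 mm over their backs; the gripper's body (76 mm by 85 mm) begins 54 mm behind the grasp point. The pads swing forward as they close: fully open they stand 13 mm farther back than shut.
Start: joints at [70.955, 20.094, 94.641, -0, 65.266, -4.847], TCP at [0.135, 0.533, 0.209] pointing down, gripper open.
Joint ranges: [-157.81, 157.81], [-45, 120.19], [0.68, 151.7], [-89.99, 269.99], [4.06, 180], [-164.3, 164.3]. Speed limits (degrees/s): [127.2, 127.2, 159.86, 180, 180, 180].

INTERFACE

Orientations are given as [roll, pitch, yaw] about the fixed x, y, z axes, in that order (R = Rz(yaw) Ry(pitch) Rx(roll)).
In Python, from cell import r gives the robot as it stands. The module is installed in compiled form; this text tells all that it offers.
- The arm moves only by the tool move_arm, never from a script. Its argument "commands" is a list of rows, each an object of numbers: "tx", "ty", "tz": the shift along the tool's x, y, z in m; "twist": the turn about the tool's z in degrees; "hand": the gripper command: -1 is shut, 1 is fully open, values between are in proportion. A call has 1 to 12 rows; each row is the pose to reach, as a shift and turn from the pose commanded when the call began, along the tool's axes at that moment; what a row does not reach only later rows make up. A row lasts 1/12 s, in which the tool goes at most 41.7 mm and 7.16 degrees, less where a joint would pass 70% of its speed; a pose out of reach is approached as far as the arm can. A call with a gripper value outside its range is refused whole. The fingers move at their own pace and stop on an object; "grip_force" is the grip in N (left out, the last holds). Time passes only in rows, so rows that repeat a pose let the fingers close. It gives the time, the measured TCP pose, the force, the opening and the grip force at its end, in the units of the state.
- r.read_state(): the state, without advancing time (a new reading comes with each control period).
- r.grab_frame(name): name is "scene" or "top" or "wrist"; returns the picture (480x640x3 uint8, red, green, blue); there is no depth.
- r.camera_info(name): a dict with "mtx" (3x3 intrinsics, pixels), "R" (3x3) and "t" (3): a world point X has camera coordinates R X + t. Camera axes: x right, y down, z forward; pixel columns grow to the right and rows downward; lengths in m; the calibration is good to about 2 mm. A picture is of the moment at which its call begins: read the wrist's pose just before it. camera_info takes no time and is no camera call; for the wrist camera it gives the pose at the moment of the call.
- r.job_done(): hands the job in; it is judged then, once.
Trained networks look in the newest picture that a camera, given by its name, has taken for a name from the list of things; names that differ only in an ending like _2 or _b are one class to them, and where a whole thing is asked for, a point or a joint stands for the part that bears it (a point fixed in the world has none). Each returns a list of dicts, best first, with "confidence" (0 to 1); they miss things now and then, are a little off and sometimes report something else, mostly with a low value. They report only what shows in the picture. A call takes as long as a camera call. They do not tell look-alikes from the thing itself.
- r.look_for(camera, label): "point" ([x, y, z] in m, in world coordinates, good to about 4 mm: the middle of the surface that is visible of it).
The state is a dict: "time": time; "joints": joint angles; "qd": joint speeds; "joint_torque": joint torques, N m; "position": TCP position; "tcp_rot": TCP orientation; "force": force on the tool from outside, world axes, zero at the start; "wrist_torque": the same for the moment, N m; "gripper_width": finger opening in m; "grip_force": force on a finger pad.
Only numpy, scipy, OpenCV 4.12 (cv2) and the standard library are available. Lean on these libraries where they do the work, as an engineer would, in place of code of your own. Each camera call takes 0.05 s, during which the arm holds its last target. There are 200 camera calls.

## Working session

There is one attempt and no reset: what is moved stays moved. The work goes in short steps, Python scripts to look and compute and a tool call to move; the robot and the scene stay as the last step left them, time stands still between calls to the robot, and variables do not carry over. Pictures are saved under pics/ and viewed, at most 10 in all, crops included, and the job is handed in when it is done.

Besides the shell and the picture viewer there is one more tool, called after "Emit:" as name(argument=value, ...), one argument or row to a line, values as JSON. move_arm: Moves the arm, as the interface text tells. Its arguments: {"type":"object","properties":{"commands":{"type":"array","items":{"type":"object","properties":{"tx":{"type":"number"},"ty":{"type":"number"},"tz":{"type":"number"},"twist":{"type":"number"},"hand":{"type":"number"}}}},"grip_force":{"type":"number"}},"required":["commands"]}

```bash
mkdir -p pics; python3 - <<'E'
from cell import r
import cv2
a=r.grab_frame("top"); b=r.grab_frame("scene")
cv2.imwrite("pics/top.png",a[:,:,::-1]); cv2.imwrite("pics/scene.png",b[:,:,::-1])
for c in("top","scene"):
  for n in("wedge_mid","low_corner","plate_mid","bubble"):
    print(c,n,[(d["point"],d["confidence"]) for d in r.look_for(c,n)])
s=r.read_state();print(s["time"],s["position"],s["tcp_rot"],s["force"])
print(r.camera_info("top"))
E
```

```text
top wedge_mid [([0.3869, -0.1317, 0.018], 0.98), ([0.5225, -0.319, 0.0185], 0.95), ([0.211, -0.3283, 0.0146], 0.93), ([0.493, -0.7025, 0.0112], 0.71)]
top low_corner [([0.5107, 0.1524, 0.0334], 0.76)]
top plate_mid [([0.5083, 0.1492, 0.035], 0.75)]
top bubble []
scene wedge_mid [([0.5302, -0.3193, 0.0147], 0.86), ([0.5095, -0.6965, 0.0103], 0.85), ([0.3956, -0.1349, 0.0122], 0.68), ([0.2299, -0.3226, 0.0121], 0.6)]
scene low_corner [([0.5292, 0.1584, 0.0391], 0.59)]
scene plate_mid [([0.5269, 0.1626, 0.0372], 0.65)]
scene bubble []
0.5 [0.13486086 0.5331855  0.20887982] [-1.79998449e+02 -2.05772989e-03  1.65800761e+02] [-0.13297711 -0.38672757 -0.31915556]
{'mtx': array([[582.70920843,   0.        , 318.74585763],
       [  0.        , 582.70920843, 248.02908159],
       [  0.        ,   0.        ,   1.        ]]), 'R': array([[-0.02568722, -0.99964759,  0.00669838],
       [-0.9924553 ,  0.02469769, -0.12009376],
       [ 0.119886  , -0.00973272, -0.99273996]]), 't': array([-0.25688265,  0.44540863,  1.37238188])}
```

View pics/top.png

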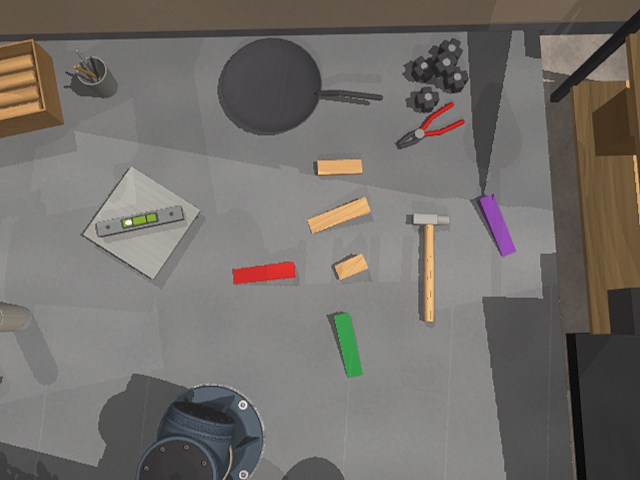

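View pics/scene.png

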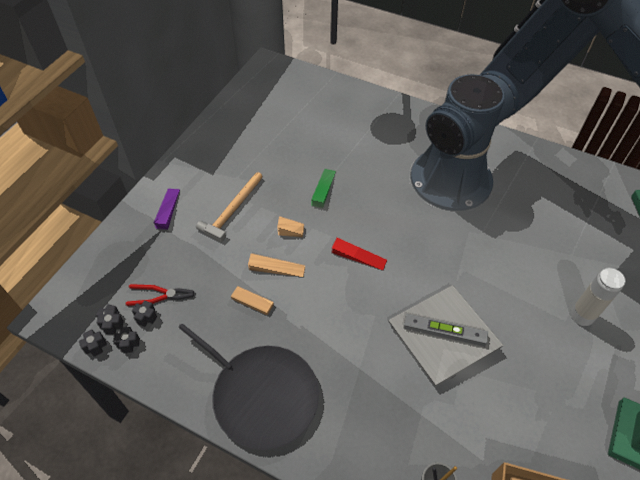

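The top view shows the plate with its corners at px (131,168), (199,213), (154,279) and (82,234). The bubble at (128,222) is left of the vial's middle (140,219), so the low corner is the right one (199,213). The long wooden wedge is at (339,215), the strip at (339,167) and the stubby wedge at (351,267).

```bash
cat > h.py <<'E'
from cell import r
import cv2, numpy as np
def ray(cam,uv,z,ci=None):
    ci=ci or r.camera_info(cam); R,t=np.array(ci["R"]),np.array(ci["t"])
    d=R.T@np.linalg.solve(ci["mtx"],[uv[0],uv[1],1]); o=-R.T@t
    return o+d*(z-o[2])/d[2]
def wood(im):
    h=cv2.cvtColor(im,cv2.COLOR_RGB2HSV)
    return cv2.inRange(h,(8,70,90),(25,255,255))
E
python3 - <<'E'
from h import *
im=cv2.imread("pics/top.png")[:,:,::-1].copy()
m=wood(im); n,l,s,c=cv2.connectedComponentsWithStats(m)
for i in range(1,n):
    if s[i,4]>200 and 280<c[i][0]<400:
        box=cv2.boxPoints(cv2.minAreaRect(np.argwhere(l==i)[:,::-1].astype(np.float32)))
        print(c[i],[ray("top",p,.015).round(4)[:2].tolist() for p in box])
for p,z in(((131,168),.04),((199,213),.035),((154,279),.04),((82,234),.05),((97,228),.07),((185,212),.06)): print(p,ray("top",p,z).round(4))
A=cv2.resize(im[190:245,295:385],None,fx=6,fy=6,interpolation=2)
B=cv2.resize(im[160:285,75:205],None,fx=3.5,fy=3.5,interpolation=2)
# scene crop
sc=cv2.imread("pics/scene.png")[245:285,240:315,::-1]
C=cv2.resize(sc,None,fx=3,fy=3,interpolation=2)
o=np.zeros((600,800,3),np.uint8); A=cv2.resize(A,(330,200)); 
o[:B.shape[0],:B.shape[1]]=B; o[:200,460:790]=A; o[220:220+C.shape[0],460:460+C.shape[1]]=C
cv2.imwrite("pics/z.png",o[:,:,::-1])
E
```

```text
[339.15463918 166.6539028 ] [[0.6598, -0.2687], [0.6608, -0.3782], [0.6222, -0.3781], [0.6212, -0.2689]]
[339.01104418 214.90562249] [[0.513, -0.24], [0.5653, -0.3846], [0.5264, -0.3978], [0.4745, -0.2536]]
[350.81616162 266.4       ] [[0.3988, -0.3025], [0.4256, -0.3724], [0.3889, -0.386], [0.3623, -0.3162]]
(131, 168) [0.6433 0.1806 0.04  ]
(199, 213) [0.5299 0.0176 0.035 ]
(154, 279) [0.3733 0.1229 0.04  ]
(82, 234) [0.4834 0.2909 0.05  ]
(97, 228) [0.4936 0.2484 0.07  ]
(185, 212) [0.5284 0.0457 0.06  ]
```

View pics/z.png

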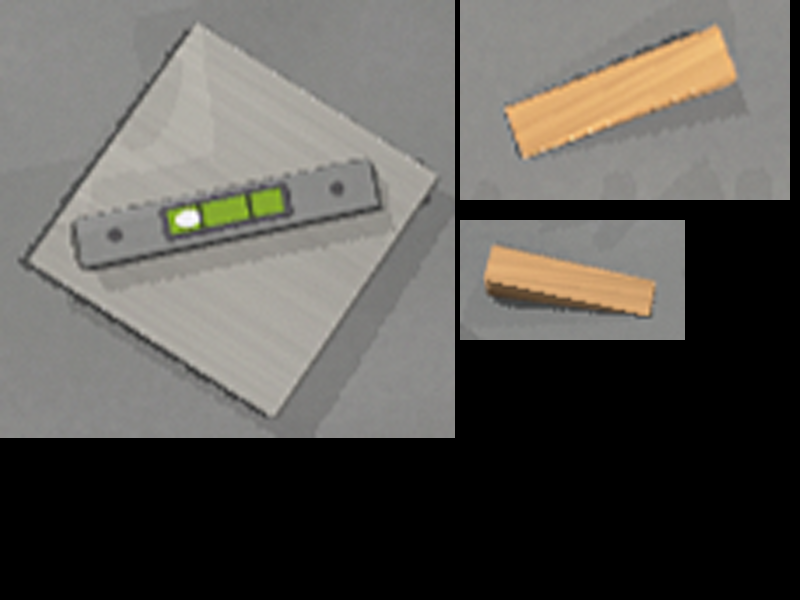

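The zoomed view confirms the wedge's thick end is at the -y side: the taller side face and wider shadow are there. Its thin end points towards +y, at a yaw of about 110°, and the push yaw is about 100°. I'll make a helper that turns world targets into tool shifts.

```bash
cat >> h.py <<'E'
from scipy.spatial.transform import Rotation as Ro
def shift(target,yaw=None):
    s=r.read_state(); R=Ro.from_euler('xyz',s["tcp_rot"],degrees=True).as_matrix()
    tw=None if yaw is None else (s["tcp_rot"][2]-yaw+180)%360-180
    print("t",round(s["time"],2),"pos",np.round(s["position"],4),"rot",np.round(s["tcp_rot"],2),"F",np.round(s["force"],1),"w",round(s["gripper_width"],4))
    print("shift",(R.T@(np.array(target)-s["position"])).round(4),"twist",tw)
E
python3 -c "
from h import *
shift([.53,-.33,.2],110)"
```

```text
t 0.5 pos [0.1349 0.5332 0.2089] rot [-180.    -0.   165.8] F [-0.1 -0.4 -0.3] w 0.0851
shift [-0.5948 -0.7399  0.0089] twist 55.80076094371532
```

Emit:
move_arm(
  commands=[
    {"tx":-0.595,"ty":-0.74,"tz":0.009,"twist":56},
    {"tx":-0.595,"ty":-0.74,"tz":0.009,"twist":56},
    {"tx":-0.595,"ty":-0.74,"tz":0.009,"twist":56},
    {"tx":-0.595,"ty":-0.74,"tz":0.009,"twist":56},
    {"tx":-0.595,"ty":-0.74,"tz":0.009,"twist":56},
    {"tx":-0.595,"ty":-0.74,"tz":0.009,"twist":56},
    {"tx":-0.595,"ty":-0.74,"tz":0.009,"twist":56},
    {"tx":-0.595,"ty":-0.74,"tz":0.009,"twist":56},
    {"tx":-0.595,"ty":-0.74,"tz":0.009,"twist":56},
    {"tx":-0.595,"ty":-0.74,"tz":0.009,"twist":56},
    {"tx":-0.595,"ty":-0.74,"tz":0.009,"twist":56},
    {"tx":-0.595,"ty":-0.74,"tz":0.009,"twist":56},
  ],
)

```text
$.commands[0]: bad value
```

```bash
python3 -c "
from h import *
shift([.53,-.33,.2],110)"
```

```text
t 0.5 pos [0.1349 0.5332 0.2089] rot [-180.    -0.   165.8] F [-0.1 -0.4 -0.3] w 0.0851
shift [-0.5948 -0.7399  0.0089] twist 55.80076094371532
```

Emit:
move_arm(
  commands=[
    {"tx":-0.025,"ty":-0.031,"tz":0,"twist":3,"hand":1},
    {"tx":-0.05,"ty":-0.062,"tz":0,"twist":6,"hand":1},
    {"tx":-0.075,"ty":-0.093,"tz":0,"twist":9,"hand":1},
    {"tx":-0.1,"ty":-0.124,"tz":0,"twist":12,"hand":1},
    {"tx":-0.125,"ty":-0.155,"tz":0,"twist":15,"hand":1},
    {"tx":-0.15,"ty":-0.186,"tz":0,"twist":18,"hand":1},
    {"tx":-0.175,"ty":-0.217,"tz":0,"twist":21,"hand":1},
    {"tx":-0.2,"ty":-0.248,"tz":0,"twist":24,"hand":1},
    {"tx":-0.225,"ty":-0.279,"tz":0,"twist":27,"hand":1},
    {"tx":-0.25,"ty":-0.31,"tz":0,"twist":30,"hand":1},
    {"tx":-0.275,"ty":-0.341,"tz":0,"twist":33,"hand":1},
    {"tx":-0.3,"ty":-0.372,"tz":0,"twist":36,"hand":1},
  ],
)

```text
time: 1.5
position: [0.3348, 0.0971, 0.2092]
tcp_rot: [179.9, 0.0, 129.7]
force: [0.9, 1.1, 0.3]
gripper_width: 0.0856
grip_force: 0.0
```

```bash
python3 -c "
from h import *
shift([.53,-.33,.2],110)"
```

```text
t 1.5 pos [0.3348 0.0971 0.2092] rot [1.7994e+02 3.0000e-02 1.2966e+02] F [0.9 1.1 0.3] w 0.0856
shift [-0.4534 -0.1223  0.0094] twist 19.658749431944926
```

Direct targets within about 0.5 m are probably accepted, so I'll try that.

Emit:
move_arm(
  commands=[
    {"tx":-0.04,"ty":-0.01,"tz":0,"twist":2},
    {"tx":-0.453,"ty":-0.122,"tz":0.009,"twist":19.7},
    {"tx":-0.453,"ty":-0.122,"tz":0.009,"twist":19.7},
    {"tx":-0.453,"ty":-0.122,"tz":0.009,"twist":19.7},
    {"tx":-0.453,"ty":-0.122,"tz":0.009,"twist":19.7},
    {"tx":-0.453,"ty":-0.122,"tz":0.009,"twist":19.7},
    {"tx":-0.453,"ty":-0.122,"tz":0.009,"twist":19.7},
    {"tx":-0.453,"ty":-0.122,"tz":0.009,"twist":19.7},
    {"tx":-0.453,"ty":-0.122,"tz":0.009,"twist":19.7},
    {"tx":-0.453,"ty":-0.122,"tz":0.009,"twist":19.7},
    {"tx":-0.453,"ty":-0.122,"tz":0.009,"twist":19.7},
    {"tx":-0.453,"ty":-0.122,"tz":0.009,"twist":19.7},
  ],
)

```text
$.commands[0]: bad value
```

```bash
python3 - <<'E'
from h import *
ci=r.camera_info("wrist"); im=r.grab_frame("wrist"); cv2.imwrite("pics/w1.png",im[:,:,::-1])
m=wood(im); n,l,s,c=cv2.connectedComponentsWithStats(m)
for i in range(1,n):
    if s[i,4]>2000:
        box=cv2.boxPoints(cv2.minAreaRect(np.argwhere(l==i)[:,::-1].astype(np.float32)))
        print(c[i],s[i,4],[(p.round().tolist(),ray("w",p,.015,ci).round(4)[:2].tolist()) for p in box])
print([(d["point"],d["confidence"]) for d in r.look_for("wrist","wedge_mid")])
shift([.54,-.37,.03],110)
E
```

```text
[([0.3863, -0.1243, 0.0175], 0.96), ([0.2172, -0.3135, 0.0151], 0.58)]
t 1.6 pos [0.3364 0.0947 0.2092] rot [1.7996e+02 8.0000e-02 1.2926e+02] F [-0.2  1.1  0.4] w 0.0852
shift [-0.4884 -0.1366  0.1798] twist 19.262039438975762
```

View pics/w1.png

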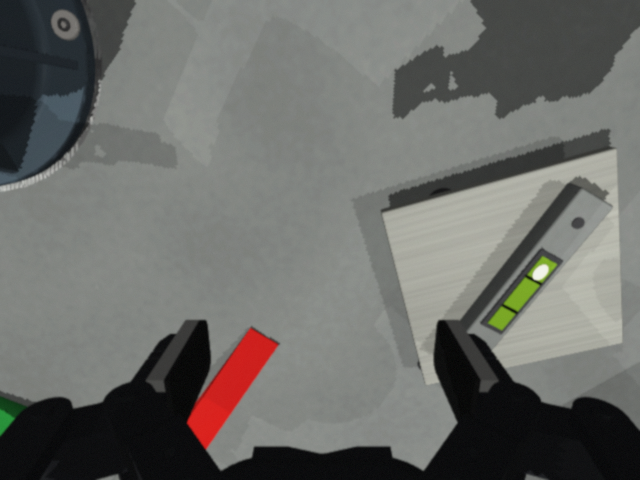

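The wrist view from midway shows the plate, with its low corner at about (428,384), and the red look-alike. The refusal probably came from the missing "hand" field.

Emit:
move_arm(
  commands=[
    {"tx":-0.45,"ty":-0.12,"tz":0.009,"twist":19,"hand":1},
    {"tx":-0.45,"ty":-0.12,"tz":0.009,"twist":19,"hand":1},
    {"tx":-0.45,"ty":-0.12,"tz":0.009,"twist":19,"hand":1},
    {"tx":-0.45,"ty":-0.12,"tz":0.009,"twist":19,"hand":1},
    {"tx":-0.45,"ty":-0.12,"tz":0.009,"twist":19,"hand":1},
    {"tx":-0.45,"ty":-0.12,"tz":0.009,"twist":19,"hand":1},
    {"tx":-0.45,"ty":-0.12,"tz":0.009,"twist":19,"hand":1},
    {"tx":-0.45,"ty":-0.12,"tz":0.009,"twist":19,"hand":1},
    {"tx":-0.45,"ty":-0.12,"tz":0.009,"twist":19,"hand":1},
    {"tx":-0.45,"ty":-0.12,"tz":0.009,"twist":19,"hand":1},
    {"tx":-0.45,"ty":-0.12,"tz":0.009,"twist":19,"hand":1},
    {"tx":-0.45,"ty":-0.12,"tz":0.009,"twist":19,"hand":1},
  ],
)

```text
time: 2.6
position: [0.532, -0.3276, 0.199]
tcp_rot: [180.0, 0.1, 110.7]
force: [1.6, -0.3, -0.5]
gripper_width: 0.0854
grip_force: 0.0
```

```bash
python3 - <<'E'
from h import *
ci=r.camera_info("wrist"); im=r.grab_frame("wrist"); cv2.imwrite("pics/w2.png",im[:,:,::-1])
m=wood(im); n,l,s,c=cv2.connectedComponentsWithStats(m)
for i in range(1,n):
    if s[i,4]>2000:
        box=cv2.boxPoints(cv2.minAreaRect(np.argwhere(l==i)[:,::-1].astype(np.float32)))
        print(c[i],s[i,4],[(p.round().tolist(),ray("w",p,.015,ci).round(4)[:2].tolist()) for p in box])
print([(d["point"],d["confidence"]) for d in r.look_for("wrist","wedge_mid")])
shift([.54,-.37,.03],110)
E
```

```text
[318.01598332 189.58359972] 7195 [([293.0, 276.0], [0.5299, -0.4021]), ([300.0, 103.0], [0.4828, -0.252]), ([342.0, 105.0], [0.5167, -0.2405]), ([336.0, 278.0], [0.569, -0.3891])]
[170.49050496 172.20543807] 4634 [([144.0, 127.0], [0.3651, -0.317]), ([201.0, 127.0], [0.4106, -0.2997]), ([201.0, 215.0], [0.4309, -0.3747]), ([144.0, 215.0], [0.3821, -0.3932])]
[436.31475684 240.34961386] 4791 [([390.0, 285.0], [0.6207, -0.3775]), ([443.0, 178.0], [0.623, -0.2658]), ([481.0, 197.0], [0.6627, -0.2691]), ([428.0, 304.0], [0.6641, -0.383])]
[ 74.38425813 324.34417013] 4091 [([-8.0, 309.0], [0.2614, -0.5419]), ([0.0, 284.0], [0.2665, -0.5111]), ([157.0, 339.0], [0.4234, -0.5171]), ([149.0, 364.0], [0.4218, -0.5496])]
[([0.2764, -0.3197, 0.0249], 0.97), ([0.5235, -0.3112, 0.0153], 0.9), ([0.4038, -0.2062, 0.0159], 0.55), ([0.5333, -0.669, 0.0014], 0.49)]
t 2.7 pos [ 0.5307 -0.3241  0.199 ] rot [-1.7997e+02 -5.0000e-02  1.1075e+02] F [-0.2 -0.1 -0.9] w 0.0854
shift [-0.0464 -0.0075  0.1689] twist 0.7538204440254503
```

View pics/w2.png

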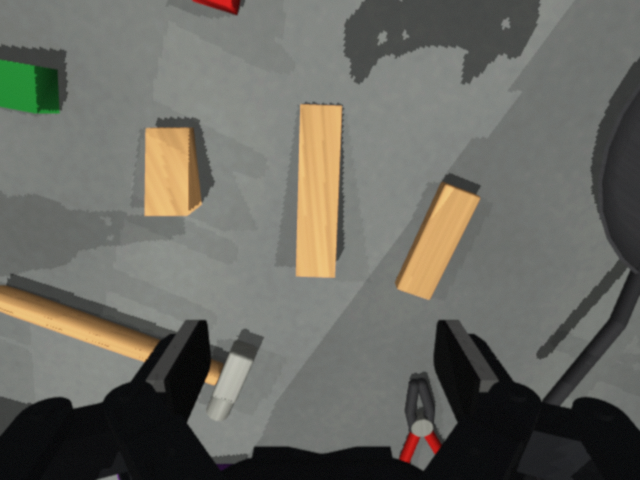

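The wrist view shows the long wedge in the middle, from (300–342,104) at the thin end to (296–336,277) at the thick end. The stubby wedge is on its left and the strip on its right.

```bash
python3 - <<'E'
from h import *
ci=r.camera_info("wrist")
print("cam",(-ci["R"].T@ci["t"]).round(3), ci["R"][2].round(2))
for p,z in(((316,277),.03),((316,277),.0),((321,104),.003)): print(ray("w",p,z,ci).round(4))
a=ray("w",(316,277),.03,ci);b=ray("w",(321,104),.003,ci);d=(b-a)[:2];L=np.hypot(*d);u=d/L
yaw=np.degrees(np.arctan2(d[1],d[0]));print("L",L,"yaw",yaw)
g=b[:2]-u*.125; print("grasp",g)
shift([g[0],g[1],.006],yaw)
E
```

```text
cam [ 0.502 -0.249  0.364] [ 0.11 -0.3  -0.95]
[ 0.5474 -0.3851  0.03  ]
[ 0.5514 -0.3973  0.    ]
[ 0.4981 -0.2422  0.003 ]
L 0.15112711481747085 yaw 109.00725909455223
grasp [ 0.53884741 -0.36039057]
t 2.7 pos [ 0.5307 -0.3241  0.199 ] rot [-1.7997e+02 -5.0000e-02  1.1075e+02] F [-0.2 -0.1 -0.9] w 0.0854
shift [-0.037  -0.0052  0.1929] twist 1.746561349473211
```

Emit:
move_arm(
  commands=[
    {"tx":-0.02,"ty":-0.003,"tz":0.035,"twist":1,"hand":1},
    {"tx":-0.037,"ty":-0.005,"tz":0.07,"twist":1.7,"hand":1},
    {"tx":-0.037,"ty":-0.005,"tz":0.105,"twist":1.7,"hand":1},
    {"tx":-0.037,"ty":-0.005,"tz":0.14,"twist":1.7,"hand":1},
    {"tx":-0.037,"ty":-0.005,"tz":0.165,"twist":1.7,"hand":1},
    {"tx":-0.037,"ty":-0.005,"tz":0.18,"twist":1.7,"hand":1},
    {"tx":-0.037,"ty":-0.005,"tz":0.19,"twist":1.7,"hand":1},
    {"tx":-0.037,"ty":-0.005,"tz":0.192,"twist":1.7,"hand":1},
    {"tx":-0.037,"ty":-0.005,"tz":0.193,"twist":1.7,"hand":1},
    {"tx":-0.037,"ty":-0.005,"tz":0.193,"twist":1.7,"hand":1},
  ],
)

```text
time: 3.53
position: [0.5395, -0.3598, 0.0082]
tcp_rot: [179.9, 0.1, 109.1]
force: [0.1, -0.4, 0.6]
gripper_width: 0.0852
grip_force: 0.0
```

Emit:
move_arm(
  commands=[
    {"tx":0,"ty":0,"tz":0,"twist":0,"hand":-1},
    {"tx":0,"ty":0,"tz":0,"twist":0,"hand":-1},
    {"tx":0,"ty":0,"tz":0,"twist":0,"hand":-1},
    {"tx":0,"ty":0,"tz":0,"twist":0,"hand":-1},
    {"tx":0,"ty":0,"tz":0,"twist":0,"hand":-1},
    {"tx":0,"ty":0,"tz":0,"twist":0,"hand":-1},
    {"tx":0,"ty":0,"tz":0,"twist":0,"hand":-1},
    {"tx":0,"ty":0,"tz":0,"twist":0,"hand":-1},
    {"tx":0,"ty":0,"tz":0,"twist":0,"hand":-1},
    {"tx":0,"ty":0,"tz":0,"twist":0,"hand":-1},
  ],
  grip_force=50,
)

```text
time: 4.37
position: [0.5388, -0.3599, 0.0069]
tcp_rot: [-180.0, 0.0, 109.1]
force: [-0.3, -0.7, 1.0]
gripper_width: -0.0001
grip_force: 0.0
```

The fingers closed on nothing, so I'll look.

```bash
python3 - <<'E'
from h import *
im=r.grab_frame("wrist"); t=r.grab_frame("top")[180:300,250:410]
o=np.zeros((480,800,3),np.uint8); o[:360,:480]=cv2.resize(im,(480,360)); o[:240,480:]=cv2.resize(t,(320,240),interpolation=2)
cv2.imwrite("pics/w3.png",o[:,:,::-1])
shift([0,0,0])
E
```

```text
t 4.47 pos [ 0.5388 -0.3599  0.0069] rot [180.   -0.  109.1] F [-0.2  0.2 -0. ] w 0.0002
shift [ 0.5164 -0.3913  0.0069] twist None
```

View pics/w3.png

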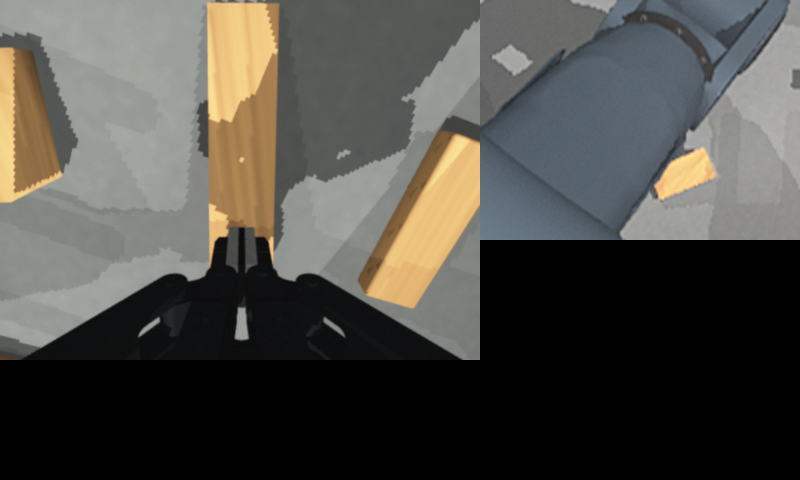

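The closed fingers hide the wedge's near end at about (240,255), and the wedge reaches ahead to (243,3). I'll compute where it is now from this picture.

```bash
python3 - <<'E'
from h import *
ci=r.camera_info("wrist"); print(ci["mtx"][0,0],(-ci["R"].T@ci["t"]).round(3))
R,t=ci["R"],ci["t"]
P=lambda X:(lambda c:(ci["mtx"]@c/c[2])[:2].round())(R@np.array(X)+t)
s=r.read_state(); print("tip px",P(s["position"]), "grasp px",P(s["position"]+[0,0,.019]))
u=np.array([np.cos(np.radians(109.1)),np.sin(np.radians(109.1))]); 
for p in((277,6),(371,6),(280,347),(363,330)):
  for z in(.003,.015,.03):
    q=ray("w",p,z,ci)-s["position"]; print(p,z,"along",(q[:2]@u).round(4),"across",(q[0]*u[1]-q[1]*u[0]).round(4))
E
```

```text
392.64464442012763 [ 0.512 -0.284  0.172]
tip px [323. 296.] grasp px [323. 316.]
(277, 6) 0.003 along 0.1189 across -0.0175
(277, 6) 0.015 along 0.1162 across -0.0162
(277, 6) 0.03 along 0.1128 across -0.0147
(371, 6) 0.003 along 0.1189 across 0.0181
(371, 6) 0.015 along 0.1162 across 0.0167
(371, 6) 0.03 along 0.1128 across 0.0151
(280, 347) 0.003 along -0.0299 across -0.0213
(280, 347) 0.015 along -0.0221 across -0.0198
(280, 347) 0.03 along -0.0123 across -0.018
(363, 330) 0.003 along -0.0203 across 0.0197
(363, 330) 0.015 along -0.0131 across 0.0183
(363, 330) 0.03 along -0.0042 across 0.0165
```

Emit:
move_arm(
  commands=[
    {"tx":0,"ty":0,"tz":0,"twist":0,"hand":1},
    {"tx":0,"ty":0,"tz":0,"twist":0,"hand":1},
    {"tx":0,"ty":0,"tz":0,"twist":0,"hand":1},
    {"tx":0,"ty":0,"tz":0,"twist":0,"hand":1},
    {"tx":0,"ty":0,"tz":0,"twist":0,"hand":1},
    {"tx":0,"ty":0,"tz":0,"twist":0,"hand":1},
  ],
)

```text
time: 4.97
position: [0.5388, -0.36, 0.0069]
tcp_rot: [-180.0, 0.0, 109.1]
force: [-0.2, 0.7, 0.2]
gripper_width: 0.0723
grip_force: 0.0
```

```bash
python3 - <<'E'
from h import *
im=r.grab_frame("wrist"); sc=r.grab_frame("scene")[200:300,215:345]
o=np.zeros((480,800,3),np.uint8); o[:360,:480]=cv2.resize(im,(480,360)); o[:246,480:]=cv2.resize(sc,(320,246),interpolation=2)
cv2.imwrite("pics/w4.png",o[:,:,::-1])
shift([0,0,0])
E
```

```text
t 5.07 pos [ 0.5388 -0.3599  0.0069] rot [180.    0.  109.1] F [ 0.6  0.2 -0.3] w 0.0851
shift [ 0.5164 -0.3913  0.0069] twist None
```

View pics/w4.png

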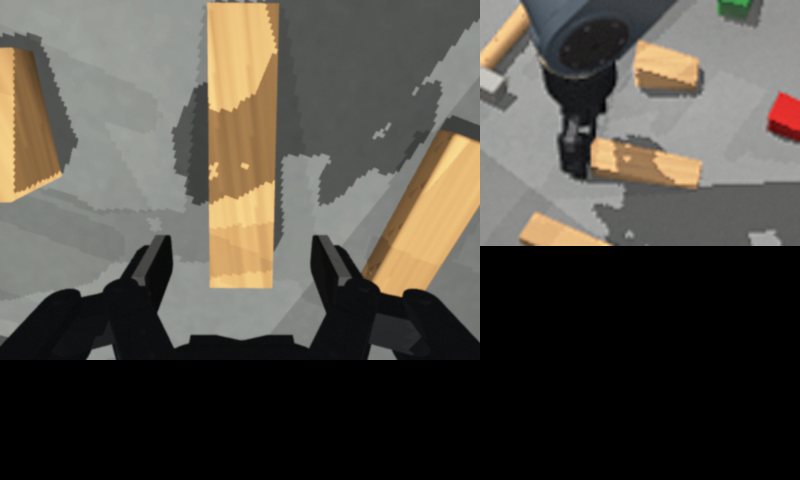

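```bash
python3 - <<'E'
from h import *
ci=r.camera_info("wrist"); s=r.read_state(); im=r.grab_frame("wrist"); m=wood(im)
u=np.array([np.cos(np.radians(109.1)),np.sin(np.radians(109.1))])
for row in(0,2,6,12,60,120,180,240,300,340,370,380,384,388):
  c=np.where(m[row,250:400])[0]+250
  if len(c)<5: print(row,"none");continue
  out=[]
  for z in(.003,.0165,.03):
    a,b=ray("w",(c[0]-.5,row),z,ci)-s["position"],ray("w",(c[-1]+.5,row),z,ci)-s["position"]
    out.append((z,round(float(np.linalg.norm(a-b))*1e3,1),round(float((a+b)[:2]@u)*500)))
  print(row,c[0],c[-1],out)
E
```

```text
0 none
2 none
6 276 372 [(0.003, 36.6, 119), (0.0165, 33.7, 116), (0.03, 30.8, 113)]
12 276 372 [(0.003, 36.8, 117), (0.0165, 33.9, 114), (0.03, 30.9, 111)]
60 277 370 [(0.003, 36.9, 100), (0.0165, 34.0, 99), (0.03, 31.0, 97)]
120 277 369 [(0.003, 38.2, 78), (0.0165, 35.2, 78), (0.03, 32.1, 78)]
180 277 367 [(0.003, 39.2, 53), (0.0165, 36.1, 55), (0.03, 33.0, 58)]
240 278 366 [(0.003, 40.3, 26), (0.0165, 37.1, 30), (0.03, 33.9, 35)]
300 279 365 [(0.003, 41.5, -4), (0.0165, 38.2, 3), (0.03, 34.9, 9)]
340 279 363 [(0.003, 42.1, -26), (0.0165, 38.7, -17), (0.03, 35.3, -9)]
370 280 363 [(0.003, 42.8, -43), (0.0165, 39.3, -34), (0.03, 35.9, -24)]
380 279 362 [(0.003, 43.2, -50), (0.0165, 39.7, -39), (0.03, 36.3, -29)]
384 none
388 none
```

The wedge is exactly where I expected: its thick end is 29 mm behind the tool and its thin end 119 mm ahead, undisturbed. It should have stopped the fingers, so I'll close again in small steps, slightly lower, and watch the width.

Emit:
move_arm(
  commands=[
    {"tx":0,"ty":0,"tz":0.002,"twist":0,"hand":0},
    {"tx":0,"ty":0,"tz":0.003,"twist":0,"hand":0},
    {"tx":0,"ty":0,"tz":0.003,"twist":0,"hand":0},
    {"tx":0,"ty":0,"tz":0.003,"twist":0,"hand":0},
    {"tx":0,"ty":0,"tz":0.003,"twist":0,"hand":0},
  ],
  grip_force=40,
)

```text
time: 5.53
position: [0.5388, -0.3599, 0.0039]
tcp_rot: [-180.0, -0.0, 109.1]
force: [0.1, -0.1, 0.2]
gripper_width: 0.043
grip_force: 0.0
```

Emit:
move_arm(
  commands=[
    {"tx":0,"ty":0,"tz":0,"twist":0,"hand":-0.3},
    {"tx":0,"ty":0,"tz":0,"twist":0,"hand":-0.3},
    {"tx":0,"ty":0,"tz":0,"twist":0,"hand":-0.3},
    {"tx":0,"ty":0,"tz":0,"twist":0,"hand":-0.3},
  ],
)

```text
time: 5.87
position: [0.5388, -0.36, 0.004]
tcp_rot: [180.0, 0.0, 109.1]
force: [-0.3, -0.3, 0.1]
gripper_width: 0.0301
grip_force: 0.0
```

```bash
python3 - <<'E'
from h import *
im=r.grab_frame("wrist"); cv2.imwrite("pics/w5.png",im[200:480,150:500,::-1]); shift([0,0,0]); print(r.read_state()["grip_force"])
E
```

```text
t 5.92 pos [ 0.5388 -0.3599  0.0039] rot [-180.    -0.   109.1] F [ 0.1  0.2 -0. ] w 0.0298
shift [ 0.5164 -0.3913  0.0039] twist None
0.0
```

View pics/w5.png

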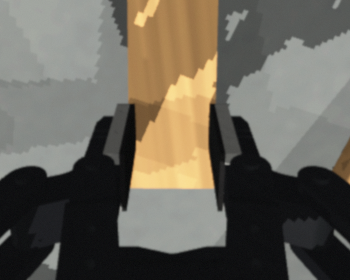

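The pads reached a 30 mm opening with the 36 mm wood between them and no force, so they may be above it. I'll mark the reported TCP in the scene view to see how high the finger tips really are.

```bash
python3 - <<'E'
from h import *
ci=r.camera_info("scene"); im=r.grab_frame("scene"); s=r.read_state(); p=np.array(s["position"])
P=lambda X:(lambda c:(ci["mtx"]@c/c[2])[:2])(ci["R"]@np.array(X)+ci["t"])
a=P(p); x0,y0=int(a[0])-50,int(a[1])-60
c=cv2.resize(im[y0:y0+100,x0:x0+133],None,fx=6,fy=6,interpolation=2)
for X,col in((p,(255,0,0)),(p+[0,0,.03],(0,255,0)),(p+[0,0,.06],(0,0,255))):
  q=(P(X)-[x0,y0]+.5)*6; cv2.drawMarker(c,tuple(int(v) for v in q),col,0,14,2); print(q.round())
u=np.array([np.cos(np.radians(109.1)),np.sin(np.radians(109.1)),0]);v=np.array([u[1],-u[0],0])
b=p*[1,1,0]
for al,ac,z in((-.029,.018,0),(-.029,.018,.03),(-.029,-.018,.03),(.121,.018,0),(.121,.018,.003),(.121,-.018,.003)):
  q=(P(b+u*al+v*ac+[0,0,z])-[x0,y0]+.5)*6; cv2.circle(c,tuple(int(w) for w in q),4,(255,0,255),-1)
cv2.imwrite("pics/s2.png",c[:600,:800,::-1])
E
```

```text
[308. 365.]
[303. 329.]
[298. 292.]
```

View pics/s2.png

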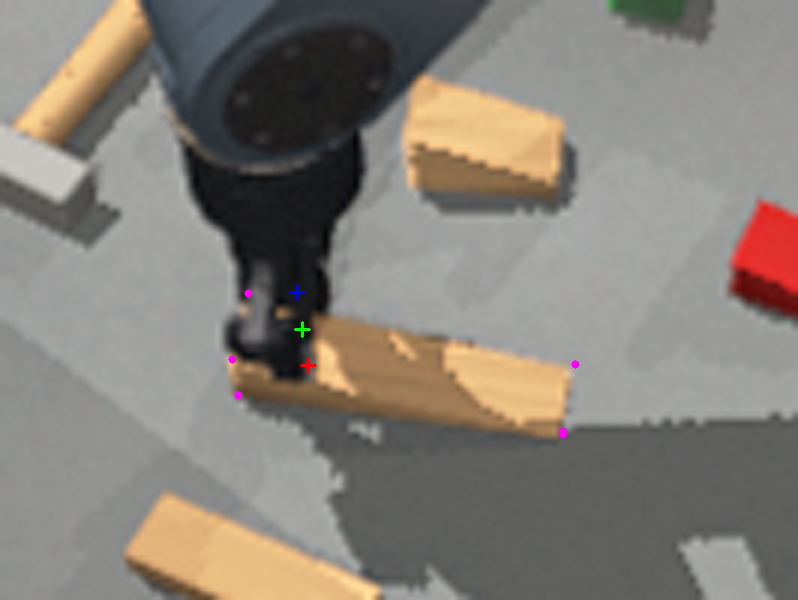

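The projected wedge corners (magenta) match the picture. The near finger ends at about row 378 with wood side showing below it, although its reported tip should be at row 400 or lower. So the tips are really about 20–25 mm higher than reported, above the wedge. I'll open and go down gently, watching the force.

Emit:
move_arm(
  commands=[
    {"tx":0,"ty":0,"tz":0,"twist":0,"hand":0.6},
    {"tx":0,"ty":0,"tz":0,"twist":0,"hand":0.6},
    {"tx":0,"ty":0,"tz":0,"twist":0,"hand":0.6},
    {"tx":0,"ty":0,"tz":0.002,"twist":0,"hand":0.6},
    {"tx":0,"ty":0,"tz":0.004,"twist":0,"hand":0.6},
    {"tx":0,"ty":0,"tz":0.006,"twist":0,"hand":0.6},
    {"tx":0,"ty":0,"tz":0.008,"twist":0,"hand":0.6},
  ],
)

```text
time: 6.55
position: [0.5387, -0.3598, -0.0045]
tcp_rot: [-180.0, -0.0, 109.1]
force: [-0.1, -1.2, 0.0]
gripper_width: 0.0683
grip_force: 0.0
```

Emit:
move_arm(
  commands=[
    {"tx":0,"ty":0,"tz":0.002,"twist":0,"hand":0.6},
    {"tx":0,"ty":0,"tz":0.004,"twist":0,"hand":0.6},
    {"tx":0,"ty":0,"tz":0.006,"twist":0,"hand":0.6},
    {"tx":0,"ty":0,"tz":0.006,"twist":0,"hand":0.6},
  ],
)

```text
time: 6.88
position: [0.5386, -0.3598, -0.0106]
tcp_rot: [-180.0, -0.0, 109.1]
force: [-0.6, 0.2, -0.2]
gripper_width: 0.0687
grip_force: 0.0
```

Emit:
move_arm(
  commands=[
    {"tx":0,"ty":0,"tz":0.002,"twist":0,"hand":-1},
    {"tx":0,"ty":0,"tz":0.002,"twist":0,"hand":-1},
    {"tx":0,"ty":0,"tz":0.002,"twist":0,"hand":-1},
    {"tx":0,"ty":0,"tz":0.002,"twist":0,"hand":-1},
    {"tx":0,"ty":0,"tz":0.002,"twist":0,"hand":-1},
    {"tx":0,"ty":0,"tz":0.002,"twist":0,"hand":-1},
  ],
  grip_force=40,
)

```text
time: 7.38
position: [0.5389, -0.36, -0.012]
tcp_rot: [180.0, 0.0, 109.1]
force: [-0.3, -0.7, 0.7]
gripper_width: 0.0349
grip_force: 40.9
```

It's gripped, at 35 mm and 41 N. Next I'll get the plate pose by PnP from its four top corners.

```bash
python3 - <<'E'
from h import *
ci=r.camera_info("top"); h=.1
px=np.array([[131.6,166.6],[199.9,210.6],[152.5,278.9],[81.6,234.6]])
o=np.array([[0,h*2**.5,0],[-h*2**.5,0,0],[0,-h*2**.5,0],[h*2**.5,0,0]]) # x to far corner
# object z up; y left of x: x is image-left => world +y ; y = -world x
o[:,1]*=-1
for i,(rv,tv,e) in enumerate(zip(*[cv2.solvePnPGeneric(o,px,ci["mtx"],None,flags=cv2.SOLVEPNP_IPPE)[k] for k in(1,2,3)])):
  R=ci["R"].T@cv2.Rodrigues(rv)[0]; c=ci["R"].T@(tv[:,0]-ci["t"])
  print("c",c.round(4),"x",R[:,0].round(3),"z",R[:,2].round(3),"yaw",np.degrees(np.arctan2(R[1,0],R[0,0])).round(2),"err",e)
  f=c-R[:,0]*.125; print("foot xy at top",f.round(4))
m=[(d["point"],d["confidence"]) for d in r.look_for("top","low_corner")];print(m)
for z in(.03,.04,.05):
  q=np.array([ray("top",p,z)[:2] for p in px]); a=q[3]-q[1]; b=q[0]-q[2]
  print(z,"diag",np.hypot(*a),np.hypot(*b),"yaw",np.degrees(np.arctan2(a[1],a[0])),np.degrees(np.arctan2(b[1],b[0]))+90,"mid",q.mean(0),"low",q[1])
E
```

```text
c [0.5116 0.1562 0.031 ] x [-0.196  0.977  0.08 ] z [ 0.056 -0.071  0.996] yaw 101.34 err [0.26715998]
foot xy at top [0.5361 0.034  0.0209]
c [0.5088 0.1535 0.0303] x [-0.25   0.885  0.393] z [-0.368 -0.462  0.807] yaw 105.78 err [0.95757453]
foot xy at top [ 0.54    0.0428 -0.0188]
[([0.5467, 0.1987, 0.0381], 0.92)]
0.03 diag 0.28803396497564565 0.2801547542474852 yaw 100.30714600748486 100.92536703092303 mid [0.51138731 0.15696649] low [0.53662197 0.01645671]
0.04 diag 0.2859582387283499 0.2781358097915932 yaw 100.30714600748486 100.92536703092304 mid [0.50965438 0.15400171] low [0.53470718 0.01450451]
0.05 diag 0.283882512481054 0.27611686533570096 yaw 100.30714600748486 100.92536703092304 mid [0.50792144 0.15103693] low [0.53279239 0.01255232]
```

Emit:
move_arm(
  commands=[
    {"tx":0,"ty":0,"tz":-0.015,"twist":0,"hand":-1},
    {"tx":0,"ty":0,"tz":-0.03,"twist":0,"hand":-1},
    {"tx":0.022,"ty":0.01,"tz":-0.03,"twist":1,"hand":-1},
    {"tx":0.05,"ty":0.024,"tz":-0.03,"twist":2,"hand":-1},
    {"tx":0.08,"ty":0.039,"tz":-0.03,"twist":3.5,"hand":-1},
    {"tx":0.11,"ty":0.053,"tz":-0.03,"twist":5,"hand":-1},
    {"tx":0.14,"ty":0.068,"tz":-0.03,"twist":6,"hand":-1},
    {"tx":0.17,"ty":0.083,"tz":-0.03,"twist":7,"hand":-1},
    {"tx":0.195,"ty":0.094,"tz":-0.03,"twist":8,"hand":-1},
    {"tx":0.205,"ty":0.099,"tz":-0.03,"twist":8.4,"hand":-1},
    {"tx":0.205,"ty":0.099,"tz":-0.03,"twist":8.4,"hand":-1},
    {"tx":0.205,"ty":0.099,"tz":-0.03,"twist":8.4,"hand":-1},
  ],
)

```text
time: 8.43
position: [0.5659, -0.1337, 0.0193]
tcp_rot: [179.9, 0.1, 100.8]
force: [0.0, -0.3, -0.6]
gripper_width: 0.0351
grip_force: 40.7
```

```bash
python3 - <<'E'
from h import *
ci=r.camera_info("wrist"); im=r.grab_frame("wrist"); t=r.grab_frame("top")[150:290,70:310]
o=np.zeros((600,800,3),np.uint8); o[:360,:480]=cv2.resize(im,(480,360)); o[360:,400:]=cv2.resize(t,(400,233),interpolation=2)[:240] if 0 else cv2.resize(t,(400,240),interpolation=2)
cv2.imwrite("pics/p1.png",o[:,:,::-1])
f=[.5342,.033]; shift([f[0]+.17*.1857,f[1]-.17*.9826,-.012],100.7)
P=lambda X:(lambda c:(ci["mtx"]@c/c[2])[:2])(ci["R"]@np.array(X)+ci["t"])
print("corner px/.75:",P([.5342+.016*.1857,.033-.016*.98,.02])*.75,P([.5342+.016*.1857,.033-.016*.98,.032])*.75)
print(r.read_state()["grip_force"])
E
```

```text
t 8.53 pos [ 0.5656 -0.1348  0.0188] rot [1.7994e+02 4.0000e-02 1.0068e+02] F [ 0.3 -0.2 -1.1] w 0.0349
shift [0.0007 0.0003 0.0308] twist -0.020145874581061207
corner px/.75: [242.17125888 -86.46439731] [ 242.2664554  -102.46188093]
40.65534219145775
```

View pics/p1.png

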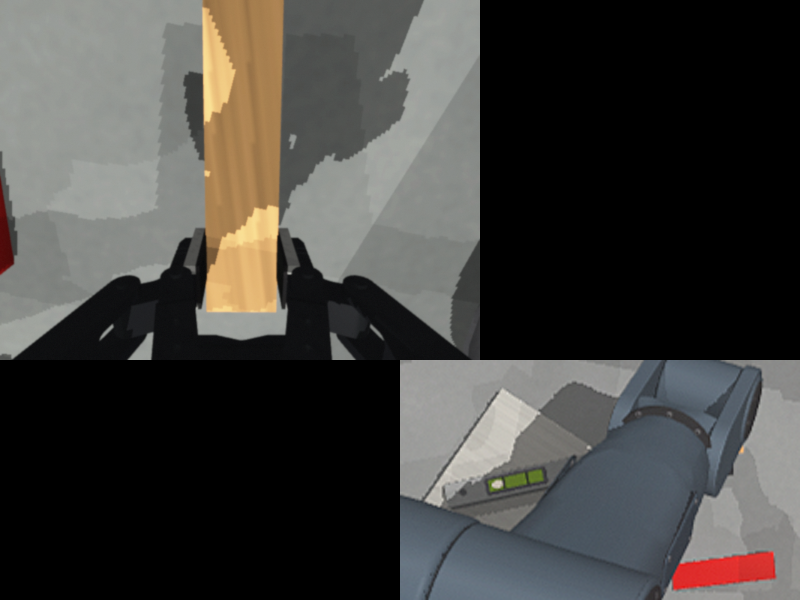

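The wedge is held straight in the gripper, and the bubble is still at the far end of the vial. I've used all ten picture views, so the bubble will be measured numerically. I'll lower the wedge to the bench and test the measurement.

Emit:
move_arm(
  commands=[
    {"tx":0.001,"ty":0,"tz":0.008,"twist":0,"hand":-1},
    {"tx":0.001,"ty":0,"tz":0.016,"twist":0,"hand":-1},
    {"tx":0.001,"ty":0,"tz":0.022,"twist":0,"hand":-1},
    {"tx":0.001,"ty":0,"tz":0.027,"twist":0,"hand":-1},
    {"tx":0.001,"ty":0,"tz":0.03,"twist":0,"hand":-1},
    {"tx":0.001,"ty":0,"tz":0.031,"twist":0,"hand":-1},
    {"tx":0.001,"ty":0,"tz":0.031,"twist":0,"hand":-1},
  ],
)

```text
time: 9.12
position: [0.5645, -0.133, -0.0121]
tcp_rot: [-179.9, -0.0, 100.7]
force: [-10.0, 0.4, 21.3]
gripper_width: 0.0352
grip_force: 43.1
```

```bash
cat >> h.py <<'E'
C=np.array([.511,.156]); U=np.array([-.1857,.9826])
def bubble(cam,z=.06):
    im=r.grab_frame(cam); ci=r.camera_info(cam)
    c=ci["R"]@np.array([*C,z])+ci["t"]; c=(ci["mtx"]@c/c[2])[:2]
    x0,y0=(c-26).astype(int); h=cv2.cvtColor(im[y0:y0+52,x0:x0+52].copy(),cv2.COLOR_RGB2HSV).astype(int)
    g=(h[...,0]>30)&(h[...,0]<50)&(h[...,1]>120)
    gy,gx=np.nonzero(g); 
    if len(gx)<20: return print(cam,"no vial",len(gx))
    hull=cv2.fillConvexPoly(np.zeros(g.shape,np.uint8),cv2.convexHull(np.c_[gx,gy].astype(np.int32)),1)
    hull=cv2.dilate(hull,np.ones((3,3),np.uint8))
    w=(hull>0)&(h[...,1]<80)&(h[...,2]>150)
    al=lambda m:np.array([(ray(cam,(x+x0,y+y0),z,ci)[:2]-C)@U for y,x in np.argwhere(m)])
    G=al(g); W=al(w); lo,hi=G.min(),G.max()
    if len(W): hi=max(hi,W.max()); lo=min(lo,W.min())
    # black lines: gaps in green
    print(cam,"vial",lo.round(4),hi.round(4),"n",len(G),len(W),"bubble",(W.mean()-(lo+hi)/2).round(4) if len(W) else None,
      "hist",np.histogram(G,np.arange(-.05,.051,.005))[0], np.histogram(W,np.arange(-.05,.051,.005))[0] if len(W) else "")
E
python3 - <<'E'
from h import *
bubble("scene");bubble("top");bubble("wrist")if 0 else 0
shift([0,0,0])
E
```

```text
scene vial -0.0412 0.0349 n 163 21 bubble 0.0261 hist [ 0  3 13 13 13 14 12 12 13 13 12 13  9  5  2  3 13  0  0  0] [0 0 0 0 0 0 0 0 0 0 0 0 0 6 8 7 0 0 0 0]
top vial -0.0403 0.0357 n 166 26 bubble 0.0264 hist [ 0  1 14 15 14 12  6 15 12 14 13 13 10  3  3  6 13  2  0  0] [ 0  0  0  0  0  0  0  0  0  0  0  0  0  5 10  9  2  0  0  0]
t 9.22 pos [ 0.5645 -0.133  -0.0121] rot [-1.7992e+02 -2.0000e-02  1.0070e+02] F [-9.7  1.  20.4] w 0.035
shift [ 0.2355 -0.53   -0.0112] twist None
```

The bubble measures +26 mm and both cameras agree. I'll ease the bench pressure and push.

Emit:
move_arm(
  commands=[
    {"tx":0,"ty":0,"tz":-0.001,"twist":0,"hand":-1},
    {"tx":0.01,"ty":0,"tz":-0.001,"twist":0,"hand":-1},
    {"tx":0.02,"ty":0,"tz":-0.001,"twist":0,"hand":-1},
    {"tx":0.03,"ty":0,"tz":-0.001,"twist":0,"hand":-1},
    {"tx":0.04,"ty":0,"tz":-0.001,"twist":0,"hand":-1},
    {"tx":0.05,"ty":0,"tz":-0.001,"twist":0,"hand":-1},
    {"tx":0.06,"ty":0,"tz":-0.001,"twist":0,"hand":-1},
    {"tx":0.068,"ty":0,"tz":-0.001,"twist":0,"hand":-1},
    {"tx":0.076,"ty":0,"tz":-0.001,"twist":0,"hand":-1},
    {"tx":0.084,"ty":0,"tz":-0.001,"twist":0,"hand":-1},
    {"tx":0.09,"ty":0,"tz":-0.001,"twist":0,"hand":-1},
    {"tx":0.09,"ty":0,"tz":-0.001,"twist":0,"hand":-1},
  ],
)

```text
time: 10.22
position: [0.5483, -0.0433, -0.0121]
tcp_rot: [180.0, -0.0, 100.7]
force: [1.0, 3.2, 5.3]
gripper_width: 0.0347
grip_force: 41.3
```

```bash
python3 - <<'E'
from h import *
bubble("scene");bubble("top")
f=np.array([.5342,.033]);shift([0,0,0]);q=np.array(r.read_state()["position"])[:2]-f
print("along foot",q@U,"across",q@[U[1],-U[0]])
E
```

```text
scene vial -0.0407 0.0353 n 167 12 bubble 0.0204 hist [ 0  2 14 12 13 12 12 13 13 13 12 13  4  2  4 13 14  1  0  0] [0 0 0 0 0 0 0 0 0 0 0 0 3 6 3 0 0 0 0 0]
top no vial 18
t 10.32 pos [ 0.5483 -0.0433 -0.0121] rot [ 1.800e+02 -6.000e-02  1.007e+02] F [0.2 6.5 5.9] w 0.0351
shift [ 0.1444 -0.5307 -0.012 ] twist None
along foot -0.07757591800786207 across -0.00030968843274176844
```

The wedge is carrying the corner and the bubble is moving. It needs about 38 mm more, so I'll push 30 first.

Emit:
move_arm(
  commands=[
    {"tx":0.005,"ty":0,"tz":0,"twist":0,"hand":-1},
    {"tx":0.01,"ty":0,"tz":0,"twist":0,"hand":-1},
    {"tx":0.015,"ty":0,"tz":0,"twist":0,"hand":-1},
    {"tx":0.02,"ty":0,"tz":0,"twist":0,"hand":-1},
    {"tx":0.025,"ty":0,"tz":0,"twist":0,"hand":-1},
    {"tx":0.03,"ty":0,"tz":0,"twist":0,"hand":-1},
    {"tx":0.03,"ty":0,"tz":0,"twist":0,"hand":-1},
    {"tx":0.03,"ty":0,"tz":0,"twist":0,"hand":-1},
  ],
)

```text
time: 10.98
position: [0.5428, -0.0146, -0.0121]
tcp_rot: [180.0, -0.0, 100.7]
force: [1.5, 0.6, 4.8]
gripper_width: 0.0344
grip_force: 41.3
```

```bash
python3 - <<'E'
from h import *
bubble("scene");shift([0,0,0])
E
```

```text
scene vial -0.0393 0.0365 n 163 17 bubble 0.0051 hist [ 0  0 12 13 13 13 11 13 13  5  2  3  9 12 13 13 14  4  0  0] [0 0 0 0 0 0 0 0 0 3 7 6 1 0 0 0 0 0 0 0]
t 11.03 pos [ 0.5428 -0.0146 -0.0121] rot [ 1.7999e+02 -2.0000e-02  1.0069e+02] F [1.7 1.3 5.7] w 0.0351
shift [ 0.115  -0.5307 -0.0121] twist None
```

Emit:
move_arm(
  commands=[
    {"tx":0.003,"ty":0,"tz":0,"twist":0,"hand":-1},
    {"tx":0.006,"ty":0,"tz":0,"twist":0,"hand":-1},
    {"tx":0.009,"ty":0,"tz":0,"twist":0,"hand":-1},
    {"tx":0.009,"ty":0,"tz":0,"twist":0,"hand":-1},
    {"tx":0.009,"ty":0,"tz":0,"twist":0,"hand":-1},
    {"tx":0.009,"ty":0,"tz":0,"twist":0,"hand":0.1},
    {"tx":0.009,"ty":0,"tz":0,"twist":0,"hand":0.1},
    {"tx":0.009,"ty":0,"tz":0,"twist":0,"hand":0.1},
    {"tx":0.009,"ty":0,"tz":0,"twist":0,"hand":0.1},
  ],
)

```text
time: 11.78
position: [0.5407, -0.0059, -0.0124]
tcp_rot: [-179.9, -0.0, 100.7]
force: [0.3, 0.1, 0.0]
gripper_width: 0.0473
grip_force: 0.0
```

```bash
python3 - <<'E'
from h import *
bubble("scene");shift([0,0,0])
E
```

```text
scene vial -0.0389 0.0372 n 162 13 bubble 0.0012 hist [ 0  0 11 12 13 13 11 13  7  1  2  8 14 12 12 13 14  6  0  0] [0 0 0 0 0 0 0 0 0 6 5 2 0 0 0 0 0 0 0 0]
t 11.83 pos [ 0.5408 -0.0059 -0.0123] rot [-1.7996e+02 -2.0000e-02  1.0070e+02] F [-0.2  0.5  0.5] w 0.0467
shift [ 0.1063 -0.5303 -0.0119] twist None
```

The bubble is centred, about +1 mm, with the gripper open. Now I'll retreat upward and back.

Emit:
move_arm(
  commands=[
    {"tx":0,"ty":0,"tz":-0.005,"twist":0,"hand":0.1},
    {"tx":0,"ty":0,"tz":-0.015,"twist":0,"hand":0.1},
    {"tx":0,"ty":0,"tz":-0.03,"twist":0,"hand":0.1},
    {"tx":0,"ty":0,"tz":-0.05,"twist":0,"hand":0.1},
    {"tx":-0.01,"ty":0,"tz":-0.08,"twist":0,"hand":0.1},
    {"tx":-0.04,"ty":0,"tz":-0.11,"twist":0,"hand":0.1},
    {"tx":-0.08,"ty":0,"tz":-0.13,"twist":0,"hand":0.1},
    {"tx":-0.12,"ty":0,"tz":-0.15,"twist":0,"hand":0.1},
    {"tx":-0.15,"ty":0,"tz":-0.16,"twist":0,"hand":0.1},
    {"tx":-0.15,"ty":0,"tz":-0.16,"twist":0,"hand":0.1},
    {"tx":-0.15,"ty":0,"tz":-0.16,"twist":0,"hand":0.1},
    {"tx":-0.15,"ty":0,"tz":-0.16,"twist":0,"hand":0.1},
  ],
)

```text
time: 12.83
position: [0.5685, -0.153, 0.148]
tcp_rot: [-180.0, -0.0, 100.7]
force: [-0.3, -0.4, -0.6]
gripper_width: 0.0469
grip_force: 0.0
```

```bash
python3 - <<'E'
from h import *
bubble("scene");bubble("top");shift([0,0,0])
im=r.grab_frame("scene");m=wood(im);n,l,s,c=cv2.connectedComponentsWithStats(m)
for i in range(1,n):
  if s[i,4]>150 and 200<c[i][0]<460 and 180<c[i][1]<340:
    b=cv2.boxPoints(cv2.minAreaRect(np.argwhere(l==i)[:,::-1].astype(np.float32)));print(s[i,4],[ray("scene",p,.015)[:2].round(3).tolist() for p in b])
E
```

```text
scene vial -0.0389 0.0372 n 164 13 bubble 0.0012 hist [ 0  0 11 12 13 13 11 13  8  1  2  9 14 12 12 13 14  6  0  0] [0 0 0 0 0 0 0 0 0 6 5 2 0 0 0 0 0 0 0 0]
top vial -0.0376 0.038 n 174 22 bubble 0.0 hist [ 0  0  7 15 14 15  8 15  9  2  4  9 15  7 16 14 16  8  0  0] [ 0  0  0  0  0  0  0  0  1 10  8  3  0  0  0  0  0  0  0  0]
t 12.93 pos [ 0.5685 -0.1522  0.1476] rot [-1.7994e+02 -4.0000e-02  1.0076e+02] F [-1.   0.1  0.4] w 0.0472
shift [ 0.2556 -0.5299  0.1483] twist None
584 [[0.49, -0.55], [0.254, -0.539], [0.264, -0.51], [0.498, -0.522]]
424 [[0.436, -0.377], [0.376, -0.393], [0.368, -0.311], [0.427, -0.297]]
587 [[0.672, -0.376], [0.631, -0.383], [0.629, -0.268], [0.67, -0.263]]
422 [[0.572, -0.034], [0.523, -0.041], [0.515, 0.036], [0.563, 0.041]]
```

The bubble is centred to within about 1 mm in both cameras, it's stable, and the gripper is clear.

```bash
python3 -c "
from cell import r
print(r.job_done())"
```

```text
the job is handed in; nothing more can be done
None
```

The long wooden wedge is on the bench under the low corner and carrying it. The bubble is centred to about 1 mm in both cameras, the gripper is clear, and the job was handed in at about 13 s.

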